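Rack the spare red module beside its twin

TASK

The spare red-capped connector module lying on the bench belongs in the packed rack, directly beside the red-capped module already there, on that one's side towards the rack's blue end plate. Slide the others apart along the rack to make room, without taking any of them out, then gently lower the spare in upright, cap up, its broad 100 x 56 mm faces facing its neighbours, so that all six stand fully down on the rack floor. Leave the two booted connectors, the tin and the screwdriver where they are.

Things in the scene. Friction and masses are not known exactly. Their poses are not given: they have to be found in the camera images.
- rack: Open aluminium module rack fixed to the bench, 270 x 80 mm. Origin: centre of its underside; x across the row, y along the row towards the blue end plate (the other is grey). End plates 8 mm thick, rising 76 mm above the bench; front and rear rails 8 mm thick, rising 24 mm above the bench
- rack_in (a point): Centre of the rack's inner floor, 6 mm above the bench, axes as the rack's; floor 254 mm long (y -127 to +127), 64 mm wide between the rails. Five modules stand on it in any order and slide easily on its nylon lining (friction about 0.2); 54 mm of free space is spread over gaps too narrow for another module
- red_c (a point): Module with a red cap standing in the rack: box 56 mm wide (its x), 40 mm thick (its y, along the row), 100 mm tall (z), with a round socket 26 mm across, 5 mm high on top; about 0.22 kg. The point is its centre, 50 mm above its foot; axes as the rack's
- yellow_c (a point): Module with a yellow cap standing in the rack: box 56 mm wide (its x), 40 mm thick (its y, along the row), 100 mm tall (z), with a round socket 26 mm across, 5 mm high on top; about 0.22 kg. The point is its centre, 50 mm above its foot; axes as the rack's
- green_c (a point): Module with a green cap standing in the rack: box 56 mm wide (its x), 40 mm thick (its y, along the row), 100 mm tall (z), with a round socket 26 mm across, 5 mm high on top; about 0.22 kg. The point is its centre, 50 mm above its foot; axes as the rack's
- black_c (a point): Module with a black cap standing in the rack: box 56 mm wide (its x), 40 mm thick (its y, along the row), 100 mm tall (z), with a round socket 26 mm across, 5 mm high on top; about 0.22 kg. The point is its centre, 50 mm above its foot; axes as the rack's
- orange_c (a point): Module with a orange cap standing in the rack: box 56 mm wide (its x), 40 mm thick (its y, along the row), 100 mm tall (z), with a round socket 26 mm across, 5 mm high on top; about 0.22 kg. The point is its centre, 50 mm above its foot; axes as the rack's
- spare_c (a point): The spare module: the same module (56 x 40 x 100 mm plus 5 mm socket, about 0.22 kg) with a red cap, lying on the bench mat on a 100 x 56 mm face, 40 mm high. The point is its centre (20 mm above the bench); x along its 100 mm length from foot to cap end, y along its 56 mm width, z along its 40 mm thickness (up while it lies)
- boot_red_c (a point): Bystander: red ribbed rubber-booted connector standing loose on the bench, 48 mm across at the foot, 22 mm at the top, 80 mm tall; the point is its centre, 40 mm up
- boot_green_c (a point): Bystander: green ribbed rubber-booted connector standing loose on the bench, 48 mm across at the foot, 22 mm at the top, 80 mm tall; the point is its centre, 40 mm up
- screwdriver: Bystander: loose screwdriver lying on the bench, 180 mm long, handle about 30 mm thick; origin under its middle, x along it from handle to tip
- tin: Bystander: round flat tin with a yellow lid standing on the bench, 66 mm across, 35 mm high; origin at the centre of its underside
Not all that is in view belongs to the job. What is shaped like the part that bears spare_c but purple is not meant. What is shaped like the part that bears red_c but pink is not meant.

How it is judged:
By the outcome, as a careful person would: the job done as asked, in the order asked, and still so for the second after the job is handed in, with the robot touching nothing.
It also fails if it takes over 72 s, if anything falls off the work surface, if the arm or the gripper's body presses on something with over 40 N, if the wrist force passes 120 N, or if a joint passes its speed limit or range.

ROBOT

A 6-joint arm with a two-finger parallel gripper is mounted at the origin on the work surface. World frame = base frame: x ahead of the robot, y to its left, z up, the work surface at z = 0. Lengths are in m, angles in rad, forces in N, time in s.
With the tool pointing down it reaches from about 0.3 to 0.775 m from the base axis. Payload 14.6 kg.
Tool frame: the origin (TCP) lies midway between the tips of the shut fingers; the grasp point (between the pads) lies 19 mm behind it; z points along the fingers, y is the direction in which the jaws open and shut (so a half turn about z gives the same grasp; the last joint's range is limited). The gripper opens to 94 mm and grips with 3 to 60 N. Pads are 16 mm wide; open, the fingers measure 119 mm over their backs; the gripper's body (75 mm by 177 mm) begins 78 mm behind the grasp point.
Start: joints at [-1.377, 0.3, 1.521, -0, 1.321, -0.067], TCP at [0.142, -0.531, 0.205] pointing down, gripper open.
Joint ranges: [-3.03, 3.03], [-0.79, 2.21], [0.23, 2.52], [-1.04, 4.18], [0, 3.07], [-2.55, 2.55]. Speed limits (rad/s): [2.22, 2.22, 2.57, 3.14, 3.14, 3.14].

INTERFACE

Orientations are given as [roll, pitch, yaw] about the fixed x, y, z axes, in that order (R = Rz(yaw) Ry(pitch) Rx(roll)).
In Python, from station import readout, imaging, job gives the robot as it stands.
- The arm moves only by the tool arm_command, never from a script. Its argument "increments" is a list of rows, each an object with "gripper": the opening, from 0 (shut) to 1 (fully open); "slide": the shift along the world's x, y, z in m, a list of three; "yaw": the turn about the world's z in rad. A call has 1 to 8 rows; each row is the pose to reach, as a shift and turn from the pose commanded when the call began; what a row does not reach only later rows make up. A row lasts 1/8 s, in which the tool goes at most 62.5 mm and 10.7 degrees, less where a joint would pass 70% of its speed; a pose out of reach is approached as far as the arm can. A call with a gripper value outside its range is refused whole. The fingers move at their own pace and stop on an object; "grip_force" is the grip in N (left out, the last holds). Time passes only in rows, so rows that repeat a pose let the fingers close. It gives the time, the measured TCP pose, the force and the opening at its end, in the units of the state.
- readout.get_obs(): the state, without advancing time (a new reading comes with each control period).
- imaging.camera(name): name is "scene" or "top"; returns a dict with "color" (400x640x3 uint8, red, green, blue), "mtx" (3x3 intrinsics, pixels), "rvec" (rotation vector, rad) and "tvec" (3), from world to camera coordinates, as OpenCV has them. Camera axes: x right, y down, z forward; pixel columns grow to the right and rows downward; lengths in m; the calibration is good to about 2 mm. A picture is of the moment at which its call begins. There is no depth.
- job.hand_in(): hands the job in, once; it reports no verdict.
The state is a dict: "time_s": time; "qpos": joint angles; "joint_vel": joint speeds; "tau": joint torques, N m; "ee_pos": TCP position; "eef_rot": TCP orientation; "force": force on the tool from outside, world axes, zero at the start; "moment": the same for the moment, N m; "grip_width": finger opening in m.
Only numpy, scipy, OpenCV 4.12 (cv2) and the standard library are available. Lean on these libraries where they do the work, as an engineer would, in place of code of your own. Each camera call takes 0.05 s, during which the arm holds its last target. There are 200 camera calls.

## Working session

There is one attempt and no reset: what is moved stays moved. The work goes in short steps, Python scripts to look and compute and a tool call to move; the robot and the scene stay as the last step left them, time stands still between calls to the robot, and variables do not carry over. Pictures are saved under pics/ and viewed, about 8 in all and at most 12, crops included, and the job is handed in when it is done.

Besides the shell and the picture viewer there is one more tool, called as name(argument=value, ...), one argument or row to a line, values as JSON. arm_command: Moves the arm, as the interface text tells. Its arguments: {"type":"object","properties":{"increments":{"type":"array","items":{"type":"object","properties":{"gripper":{"type":"number"},"slide":{"type":"array","items":{"type":"number"}},"yaw":{"type":"number"}}}},"grip_force":{"type":"number"}},"required":["increments"]}

```bash
mkdir -p pics; ls
cat > h.py <<'E'
import numpy as np, cv2
from station import readout, imaging, job
def cam(n,save=None):
    c=imaging.camera(n)
    R=cv2.Rodrigues(np.array(c["rvec"],float))[0]; t=np.array(c["tvec"],float).ravel(); K=np.array(c["mtx"],float)
    if save: cv2.imwrite("pics/"+save,c["color"][:,:,::-1])
    return c["color"],K,R,t
def ray(C,u,v):
    _,K,R,t=C; d=R.T@np.linalg.inv(K)@np.array([u,v,1.]); return -R.T@t,d
def onz(C,u,v,z):
    o,d=ray(C,u,v); return o+d*(z-o[2])/d[2]
def tri(C1,p1,C2,p2):
    o1,d1=ray(C1,*p1);o2,d2=ray(C2,*p2); A=np.c_[d1,-d2]; s=np.linalg.lstsq(A,o2-o1,rcond=None)[0]
    a=o1+d1*s[0];b=o2+d2*s[1]; return (a+b)/2,np.linalg.norm(a-b)
def proj(C,P):
    _,K,R,t=C; p=K@(R@np.array(P,float)+t); return p[:2]/p[2]
E
python3 - <<'E'
from h import *
for n in("scene","top"):
    C=cam(n,n+"0.png"); print(n,-C[2].T@C[3],C[1][0,0])
print(readout.get_obs())
E
```

```text
pics
scene [1.3148306  0.77249336 0.81849468] 478.5491374374809
top [ 0.47484085 -0.11313043  1.14316042] 386.4744109230831
{'time_s': 0.1, 'qpos': array([-1.37659237e+00,  3.00393613e-01,  1.52151734e+00,  8.87474876e-06,
        1.32071676e+00, -6.66088958e-02]), 'joint_vel': array([-0.00170139, -0.00097368, -0.0012807 , -0.00055514, -0.00041584,
       -0.00166909]), 'tau': array([ 4.55449044e-04, -5.32645977e+01, -3.53280866e+01,  7.09347054e-02,
        2.35636201e-02, -6.37576136e-05]), 'ee_pos': array([ 0.14177467, -0.5311653 ,  0.2049558 ]), 'eef_rot': array([-3.14056046e+00, -7.74705677e-05,  2.60810607e-01]), 'force': array([ 0.24794863, -0.53873263,  1.17336046]), 'moment': array([-0.04579847, -0.01531214, -0.04802777]), 'grip_width': 0.09378635195427051}
```

View pics/scene0.png

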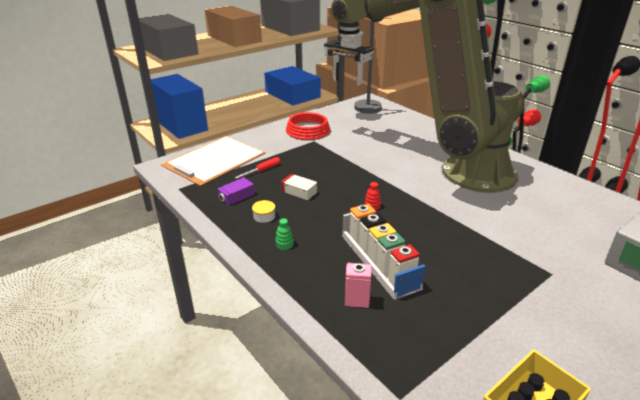

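View pics/top0.png

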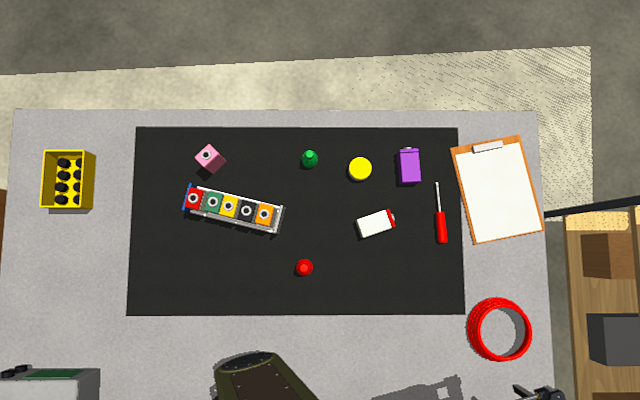

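Top view: the rack runs from (187,197) at the blue plate to (281,222). Its caps read red (193,198), green (212,202), yellow (229,206), black (246,211) and orange (264,214).

- **Red in the rack:** either the red cap at (193,198) or the pink module at (209,156). The red cap fits, since it is in the rack and red, not pink.
- **Spare:** either the white, red-capped module lying at (376,223) or the purple one at (409,165). The white one fits.

Next I'll measure and confirm with an enlarged crop.

```bash
cat >> h.py <<'E'
HS={"red":((0,6),(174,180)),"orange":((8,15),),"yellow":((20,32),),"green":((60,85),),"blue":((102,118),),"white":None}
def blobs(C,name,roi,smin=120,vmin=60):
    im=C[0]; hsv=cv2.cvtColor(im,cv2.COLOR_RGB2HSV); h,s,v=cv2.split(hsv)
    if name=="white": m=(s<60)&(v>140)
    else:
        m=np.zeros(h.shape,bool)
        for a,b in HS[name]: m|=(h>=a)&(h<=b)
        m&=(s>smin)&(v>vmin)
    x0,y0,x1,y1=roi; k=np.zeros_like(m);k[y0:y1,x0:x1]=1
    m=(m&k).astype(np.uint8)
    n,l,st,ce=cv2.connectedComponentsWithStats(m)
    return [(st[i,4],ce[i].round(1),(l==i).astype(np.uint8)) for i in np.argsort(-st[:,4]) if i and st[i,4]>8]
E
python3 - <<'E'
from h import *
T=cam("top");S=cam("scene")
RT=(175,175,295,240);RS=(335,195,430,300)
for n in("red","orange","yellow","green","blue"):
    for C,r,l in((T,RT,"T"),(S,RS,"S")):
        print(n,l,[(a,c) for a,c,m in blobs(C,n,r)][:3])
for n,r in(("red",(340,195,410,250)),("white",(340,195,410,250))):
    for a,c,m in blobs(T,n,r)[:2]:
        cn=cv2.findContours(m,0,2)[0][0];print("spT",n,a,c,cv2.minAreaRect(cn), cv2.approxPolyDP(cn,3,True).reshape(-1,2).tolist())
for n in("red","white"):
    for a,c,m in blobs(S,n,(275,165,325,205))[:2]:
        cn=cv2.findContours(m,0,2)[0][0];print("spS",n,a,c,cv2.approxPolyDP(cn,2,True).reshape(-1,2).tolist())
a=cv2.resize(T[0][140:250,175:295],None,fx=5,fy=5,interpolation=2); 
b=cv2.resize(T[0][195:255,345:405],None,fx=3,fy=3,interpolation=2)
c=cv2.resize(S[0][165:210,270:330],None,fx=3,fy=3,interpolation=2)
d=cv2.resize(S[0][190:310,335:430],None,fx=5,fy=5,interpolation=2)[:550]
out=np.zeros((560,800,3),np.uint8);out[:550,:600]=a[:,:600];out[:180,610:790]=b;out[200:335,610:790]=c
d=cv2.resize(d,None,fx=.4,fy=.4);out[340:340+d.shape[0],605:605+d.shape[1]]=d
cv2.imwrite("pics/crop1.png",out[:,:,::-1])
E
```

```text
red T [(np.int32(212), array([194.1, 198.4]))]
red S [(np.int32(241), array([405. , 253.8])), (np.int32(195), array([373.2, 200.9]))]
orange T [(np.int32(16), array([265.1, 223.4]))]
orange S [(np.int32(96), array([362.6, 212.1]))]
yellow T [(np.int32(218), array([228.6, 205.9])), (np.int32(121), array([264.6, 214.4]))]
yellow S [(np.int32(145), array([382. , 231.2])), (np.int32(23), array([356.3, 211.4])), (np.int32(11), array([369.8, 208.5]))]
green T [(np.int32(172), array([213.8, 202.3]))]
green S []
blue T [(np.int32(78), array([187.2, 194.2]))]
blue S [(np.int32(579), array([409.1, 279.8]))]
spT red 81 [390.2 217.3] ((390.3287658691406, 217.376708984375), (19.896997451782227, 4.096440315246582), 69.44395446777344) [[387, 208], [393, 227]]
spT white 603 [373.9 223.2] ((373.87640380859375, 223.21832275390625), (19.679443359375, 30.58100700378418), 70.70995330810547) [[385, 210], [357, 219], [364, 237], [391, 227]]
spT white 9 [392.8 216.7] ((392.6000671386719, 216.7000274658203), (5.366563320159912, 1.3416407108306885), 63.43495178222656) [[392, 214], [394, 219]]
spS red 62 [284.6 181.3] [[292, 174], [281, 180], [282, 191], [283, 182]]
spS white 487 [299.1 185.7] [[285, 182], [286, 192], [305, 198], [307, 191], [316, 183], [297, 175]]
```

View pics/crop1.png

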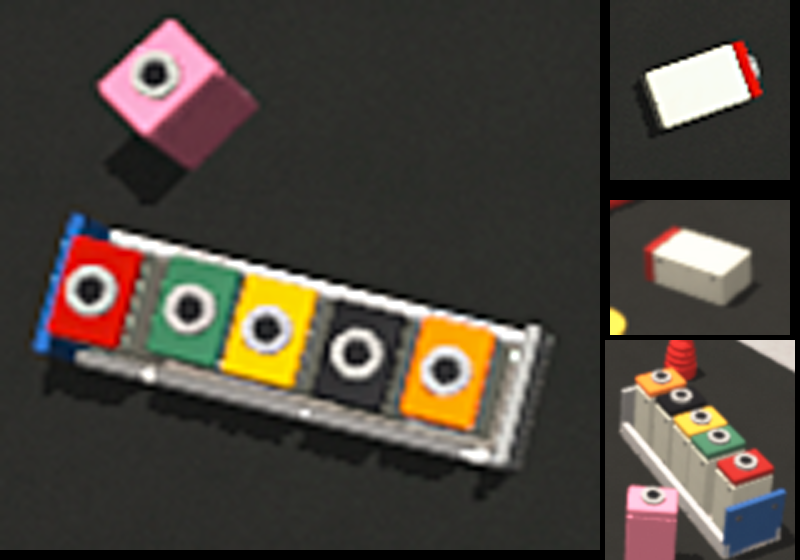

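The crop confirms both: the rack's red module is the end one, beside the blue plate at (193,198), and the spare is the white, red-capped module at (376,223). Now I'll triangulate the sockets and the spare's top corners.

Run:
```python
from h import *
T=cam("top");S=cam("scene")
tp=dict(red=(193,198.2),green=(213,201.8),yellow=(228.4,205.6),black=(246.4,210.6),orange=(264,214.2))
sp=dict(red=(405,250.5),green=(392,238),yellow=(382.5,228.5),black=(373,218),orange=(363,208))
P=[]
for k in tp:
    p,e=tri(T,tp[k],S,sp[k]); q=onz(T,*tp[k],.111); P.append(q); print(k,p.round(4),round(e,4),q.round(4))
P=np.array(P); d=P[-1]-P[0]; u=-d[:2]/np.linalg.norm(d[:2]); print("row dir to blue",u,np.degrees(np.arctan2(u[1],u[0])))
print("along", (P[:,:2]-P[0,:2])@u, "across",(P[:,:2]-P[0,:2])@[-u[1],u[0]])
# plates: top edges from crop, blue top edge outer z=.076 ; grey
for n,px in(("blueA",(15+0,0)),):pass
for n,p in(("blue_top_far",(191.5,183.5)),("blue_top_near",(183.5,209.5)),("grey_top_far",(282.5,205.5)),("grey_top_near",(276.5,233))):
    print(n,onz(T,*p,.076).round(4))
# spare
tc={"foot_far":(356.5,219),"foot_near":(363.5,237.5),"cap_far":(388.5,208),"cap_near":(395,226.5)}
for k,p in tc.items(): print(k,onz(T,*p,.04).round(4))
print("tri near foot", tri(T,(363.5,237.5),S,(316.5,182.5)), "foot far",tri(T,(356.5,219),S,(307,191)))
print("capfar",tri(T,(388.5,208),S,(281,180)))
print("pink",onz(T,175+155/5,140+73/5,.105), "redboot",onz(T,304,267,.08))
```

```text
red [0.6137 0.2142 0.1068] 0.0009 [0.6135 0.2126 0.111 ]
green [0.6034 0.161  0.1068] 0.0026 [0.6038 0.1589 0.111 ]
yellow [0.5934 0.1192 0.1067] 0.0018 [0.5935 0.1176 0.111 ]
black [0.5797 0.0709 0.1062] 0.0022 [0.58   0.0693 0.111 ]
orange [0.57   0.0231 0.1081] 0.0017 [0.5703 0.0222 0.111 ]
row dir to blue [0.22093534 0.97528846] 77.23602390181738
along [ 0.         -0.0544435  -0.09703059 -0.14712322 -0.19522909] across [ 0.00000000e+00 -2.37218656e-03 -1.50962466e-03  9.56714566e-04
 -1.69667054e-18]
blue_top_far [0.6594 0.2292 0.076 ]
blue_top_near [0.5867 0.2486 0.076 ]
grey_top_far [ 0.5978 -0.0241  0.076 ]
grey_top_near [ 0.5216 -0.0083  0.076 ]
foot_far [ 0.563  -0.2333  0.04  ]
foot_near [ 0.51   -0.2527  0.04  ]
cap_far [ 0.5947 -0.326   0.04  ]
cap_near [ 0.5413 -0.3436  0.04  ]
tri near foot (array([ 0.50943556, -0.25259462,  0.03533912]), np.float64(0.002003666675521436)) foot far (array([ 0.56256384, -0.23317807,  0.03388135]), np.float64(0.0023843416881737084))
capfar (array([ 0.59427596, -0.32540717,  0.04251932]), np.float64(0.00033581473460294795))
pink [0.7343519  0.18322371 0.105     ] redboot [ 0.42894255 -0.08434395  0.08      ]
```

arm_command(
  increments=[
    {"slide":[0.025,0.04,0],"yaw":0.1,"gripper":1},
    {"slide":[0.058,0.09,0],"yaw":0.25},
    {"slide":[0.09,0.14,0],"yaw":0.4},
    {"slide":[0.122,0.19,0],"yaw":0.55},
    {"slide":[0.154,0.24,0],"yaw":0.7},
    {"slide":[0.186,0.29,0],"yaw":0.85},
    {"slide":[0.218,0.34,0],"yaw":1.0},
    {"slide":[0.25,0.39,0],"yaw":1.086},
  ],
)

```text
invalid input
```

arm_command(
  increments=[
    {"slide":[0.033,0.052,0]},
    {"slide":[0.066,0.104,0]},
    {"slide":[0.1,0.157,0]},
    {"slide":[0.133,0.21,0]},
    {"slide":[0.166,0.262,0]},
    {"slide":[0.2,0.315,0]},
    {"slide":[0.222,0.354,0]},
    {"slide":[0.222,0.354,0]},
  ],
)

```text
invalid input
```

arm_command(
  grip_force=10,
  increments=[
    {"slide":[0.025,0.04,0],"yaw":0.1,"gripper":1},
    {"slide":[0.058,0.09,0],"yaw":0.25,"gripper":1},
    {"slide":[0.09,0.14,0],"yaw":0.4,"gripper":1},
    {"slide":[0.122,0.19,0],"yaw":0.55,"gripper":1},
    {"slide":[0.154,0.24,0],"yaw":0.7,"gripper":1},
    {"slide":[0.186,0.29,0],"yaw":0.85,"gripper":1},
    {"slide":[0.218,0.34,0],"yaw":1.0,"gripper":1},
    {"slide":[0.25,0.39,0],"yaw":1.086,"gripper":1},
  ],
)

```text
time_s: 1.3
ee_pos: [0.3926, -0.1396, 0.2057]
eef_rot: [3.141, 0.0, 1.35]
force: [1.3, -0.2, 0.1]
grip_width: 0.0944
```

arm_command(
  grip_force=10,
  increments=[
    {"slide":[0.033,0.052,0],"yaw":0,"gripper":1},
    {"slide":[0.066,0.104,0],"yaw":0,"gripper":1},
    {"slide":[0.1,0.158,0],"yaw":0,"gripper":1},
    {"slide":[0.132,0.21,0],"yaw":0,"gripper":1},
    {"slide":[0.165,0.262,0],"yaw":0,"gripper":1},
    {"slide":[0.198,0.315,0],"yaw":0,"gripper":1},
    {"slide":[0.221,0.353,0],"yaw":0,"gripper":1},
    {"slide":[0.221,0.353,0],"yaw":0,"gripper":1},
  ],
)

```text
time_s: 2.3
ee_pos: [0.6131, 0.2139, 0.2041]
eef_rot: [-3.14, 0.001, 1.349]
force: [-0.5, -0.3, -0.1]
grip_width: 0.0938
```

Run:
```python
from h import *
o=readout.get_obs();print(o["ee_pos"].round(4),o["eef_rot"].round(3),o["qpos"].round(2))
S=cam("scene");T=cam("top")
a=cv2.resize(S[0][190:310,340:450],None,fx=4,fy=4);b=cv2.resize(T[0][140:250,175:275],None,fx=3.5,fy=3.5)
out=np.zeros((480,790,3),np.uint8);out[:,:440]=a;out[:385,440:790]=b
cv2.imwrite("pics/ab.png",out[:,:,::-1])
```

```text
[0.6131 0.2139 0.2041] [-3.140e+00  1.000e-03  1.349e+00] [0.28 0.53 1.21 0.   1.41 0.5 ]
```

View pics/ab.png

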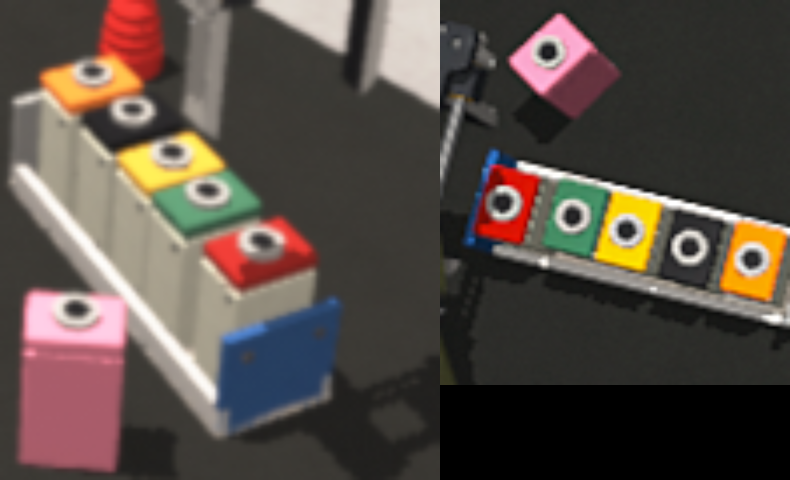

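The view shows the open fingers either side of the red module, about 0.1 m above its cap and aligned across the row. Now lower and grip it.

arm_command(
  grip_force=15,
  increments=[
    {"slide":[0,0,-0.04],"yaw":0,"gripper":1},
    {"slide":[0,0,-0.08],"yaw":0,"gripper":1},
    {"slide":[0,0,-0.115],"yaw":0,"gripper":1},
    {"slide":[0,0,-0.14],"yaw":0,"gripper":1},
    {"slide":[0,0,-0.16],"yaw":0,"gripper":1},
    {"slide":[0,0,-0.167],"yaw":0,"gripper":1},
    {"slide":[0,0,-0.167],"yaw":0,"gripper":0.65},
    {"slide":[0,0,-0.167],"yaw":0,"gripper":0.55},
  ],
)

```text
time_s: 3.4
ee_pos: [0.6133, 0.2117, 0.0395]
eef_rot: [3.14, -0.001, 1.347]
force: [-0.2, 0.3, -0.1]
grip_width: 0.0774
```

arm_command(
  grip_force=15,
  increments=[
    {"slide":[0,0,0],"yaw":0,"gripper":0.5},
    {"slide":[0,0,0],"yaw":0,"gripper":0.5},
    {"slide":[0,0,0],"yaw":0,"gripper":0.5},
  ],
)

```text
time_s: 3.78
ee_pos: [0.614, 0.2114, 0.0392]
eef_rot: [3.138, -0.001, 1.347]
force: [6.4, -1.1, 0.2]
grip_width: 0.0559
```

arm_command(
  grip_force=15,
  increments=[
    {"slide":[0.002,0,0],"yaw":0,"gripper":0.5},
    {"slide":[0.0,-0.006,0],"yaw":0,"gripper":0.5},
    {"slide":[-0.001,-0.013,0],"yaw":0,"gripper":0.5},
    {"slide":[-0.003,-0.02,0],"yaw":0,"gripper":0.5},
    {"slide":[-0.004,-0.027,0],"yaw":0,"gripper":0.5},
    {"slide":[-0.006,-0.034,0],"yaw":0,"gripper":0.5},
    {"slide":[-0.007,-0.04,0],"yaw":0,"gripper":0.5},
    {"slide":[-0.007,-0.04,0],"yaw":0,"gripper":0.5},
  ],
)

```text
time_s: 4.78
ee_pos: [0.6059, 0.1712, 0.039]
eef_rot: [3.141, -0.0, 1.346]
force: [0.0, -0.7, 6.6]
grip_width: 0.056
```

arm_command(
  grip_force=15,
  increments=[
    {"slide":[-0.001,-0.003,0],"yaw":0,"gripper":0.5},
    {"slide":[-0.002,-0.006,0],"yaw":0,"gripper":0.5},
    {"slide":[-0.002,-0.008,0],"yaw":0,"gripper":0.5},
    {"slide":[-0.002,-0.008,0],"yaw":0,"gripper":0.5},
  ],
)

```text
time_s: 5.28
ee_pos: [0.6041, 0.1648, 0.039]
eef_rot: [3.141, -0.002, 1.347]
force: [1.4, 10.0, 4.2]
grip_width: 0.0558
```

Run:
```python
from h import *
o=readout.get_obs();print(o["ee_pos"].round(4),o["force"].round(1))
S=cam("scene");T=cam("top")
a=cv2.resize(S[0][190:310,340:450],None,fx=4,fy=4);b=cv2.resize(T[0][150:250,175:290],None,fx=3,fy=3)
out=np.zeros((480,790,3),np.uint8);out[:,:440]=a;out[:300,440:785]=b
cv2.imwrite("pics/ac.png",out[:,:,::-1])
```

```text
[0.6041 0.1648 0.039 ] [ 1.4 10.   4.2]
```

View pics/ac.png

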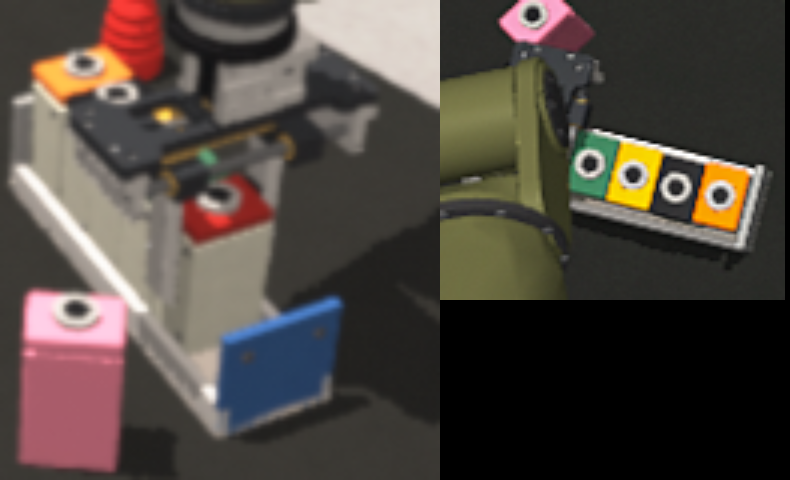

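The row is packed: there is 10 N of reaction along it, and the picture shows the modules tight from orange (83,62) to red (218,195), with an open slot beside the blue plate. Release and go to the spare.

arm_command(
  grip_force=15,
  increments=[
    {"slide":[0.0,0.002,0],"yaw":0,"gripper":0.5},
    {"slide":[0,0.002,0],"yaw":0,"gripper":0.8},
    {"slide":[0,0.002,0],"yaw":0,"gripper":1},
    {"slide":[0,0.002,0],"yaw":0,"gripper":1},
    {"slide":[0,0.002,0.02],"yaw":0,"gripper":1},
    {"slide":[0,0.002,0.07],"yaw":0,"gripper":1},
    {"slide":[0,0.002,0.13],"yaw":0,"gripper":1},
    {"slide":[0,0.002,0.17],"yaw":0,"gripper":1},
  ],
)

```text
time_s: 6.38
ee_pos: [0.6041, 0.1657, 0.2131]
eef_rot: [3.138, -0.002, 1.347]
force: [0.2, -1.0, -0.4]
grip_width: 0.094
```

arm_command(
  grip_force=8,
  increments=[
    {"slide":[-0.003,-0.035,0],"yaw":-0.0,"gripper":1},
    {"slide":[-0.008,-0.09,0],"yaw":0.1,"gripper":1},
    {"slide":[-0.013,-0.15,0],"yaw":0.2,"gripper":1},
    {"slide":[-0.018,-0.21,0],"yaw":0.3,"gripper":1},
    {"slide":[-0.023,-0.27,0],"yaw":0.4,"gripper":1},
    {"slide":[-0.028,-0.33,0],"yaw":0.5,"gripper":1},
    {"slide":[-0.033,-0.39,0],"yaw":0.554,"gripper":1},
    {"slide":[-0.038,-0.44,0],"yaw":0.554,"gripper":1},
  ],
)

```text
time_s: 7.38
ee_pos: [0.5652, -0.2767, 0.2101]
eef_rot: [3.141, 0.001, 1.901]
force: [0.8, 0.4, -0.2]
grip_width: 0.0944
```

Run:
```python
from h import *
o=readout.get_obs();print(o["ee_pos"].round(4),o["eef_rot"].round(3))
T=cam("top","t3.png")
tp={}
g=cv2.cvtColor(T[0][170:245,175:295],cv2.COLOR_RGB2GRAY)
for n in("red","green","yellow"):
    b=blobs(T,n,(175,175,295,240));a,c,m=b[0]
    cn=max(cv2.findContours(m,0,2)[0],key=cv2.contourArea); r=cv2.minAreaRect(cn)
    print(n,a,r[0],onz(T,*r[0],.106).round(4))
cv2.imwrite("pics/ad.png",cv2.resize(T[0][150:250,175:295],None,fx=6,fy=6,interpolation=2)[:,:,::-1])
```

```text
[ 0.5652 -0.2767  0.2101] [3.141e+00 1.000e-03 1.901e+00]
red 211 (210.33847045898438, 202.59230041503906) [0.6022 0.1673 0.106 ]
green 168 (224.91177368164062, 204.8529815673828) [0.5961 0.1281 0.106 ]
yellow 231 (239.2941436767578, 208.32354736328125) [0.5867 0.0894 0.106 ]
```

View pics/ad.png

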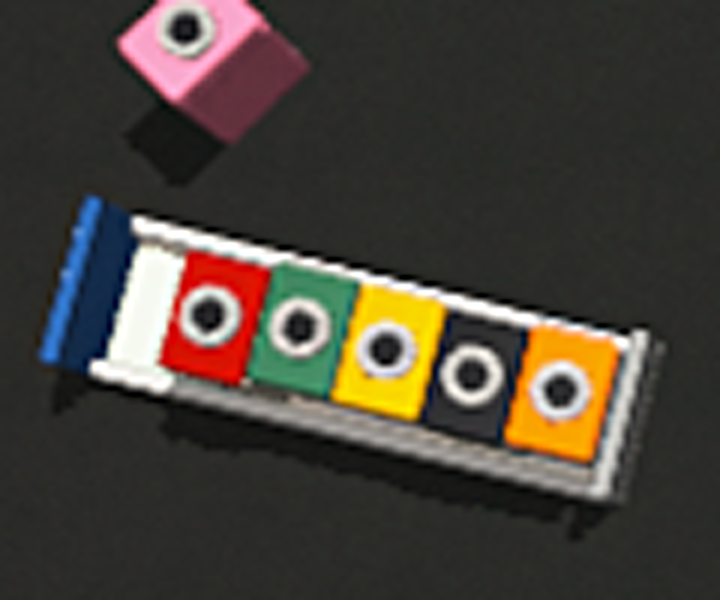

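All five are packed at the grey end: red is at crop (210,315) and the free slot at (140,310), beside the blue plate. Now down to the spare's cap end.

arm_command(
  grip_force=8,
  increments=[
    {"slide":[-0.001,-0.046,-0.02],"yaw":0,"gripper":1},
    {"slide":[-0.001,-0.046,-0.07],"yaw":0,"gripper":1},
    {"slide":[-0.001,-0.046,-0.12],"yaw":0,"gripper":1},
    {"slide":[-0.001,-0.046,-0.16],"yaw":0,"gripper":1},
    {"slide":[-0.001,-0.046,-0.185],"yaw":0,"gripper":1},
    {"slide":[-0.001,-0.046,-0.2],"yaw":0,"gripper":1},
    {"slide":[-0.001,-0.046,-0.204],"yaw":0,"gripper":1},
    {"slide":[-0.001,-0.046,-0.204],"yaw":0,"gripper":0.65},
  ],
)

```text
time_s: 8.43
ee_pos: [0.5653, -0.3206, 0.0055]
eef_rot: [3.141, 0.001, 1.901]
force: [-0.6, 0.2, 0.2]
grip_width: 0.087
```

arm_command(
  grip_force=8,
  increments=[
    {"slide":[0,0,0],"yaw":0,"gripper":0.5},
    {"slide":[0,0,0],"yaw":0,"gripper":0.5},
    {"slide":[0,0,0],"yaw":0,"gripper":0.5},
    {"slide":[0,0,0],"yaw":0,"gripper":0.5},
    {"slide":[0,0,0],"yaw":0,"gripper":0.5},
  ],
)

```text
time_s: 9.05
ee_pos: [0.565, -0.3205, 0.0048]
eef_rot: [3.141, 0.0, 1.901]
force: [-0.1, 0.9, 3.7]
grip_width: 0.056
```

arm_command(
  grip_force=5,
  increments=[
    {"slide":[0,0,0.002],"yaw":0,"gripper":0.5},
    {"slide":[-0.001,0.003,0.01],"yaw":0,"gripper":0.5},
    {"slide":[-0.003,0.0085,0.021],"yaw":0,"gripper":0.5},
    {"slide":[-0.005,0.015,0.03],"yaw":0,"gripper":0.5},
    {"slide":[-0.0076,0.022,0.0385],"yaw":0,"gripper":0.5},
    {"slide":[-0.0105,0.0305,0.046],"yaw":0,"gripper":0.5},
    {"slide":[-0.0135,0.0393,0.052],"yaw":0,"gripper":0.5},
    {"slide":[-0.0135,0.0393,0.052],"yaw":0,"gripper":0.5},
  ],
)

```text
time_s: 10.05
ee_pos: [0.5514, -0.2805, 0.057]
eef_rot: [3.141, 0.0, 1.901]
force: [0.0, -0.1, -3.0]
grip_width: 0.056
```

Run:
```python
from h import *
o=readout.get_obs();print(o["ee_pos"].round(4),o["force"].round(1),o["grip_width"])
S=cam("scene");T=cam("top")
a=cv2.resize(S[0][130:220,250:345],None,fx=4,fy=4,interpolation=2);b=cv2.resize(T[0][190:260,340:430],None,fx=4,fy=4)
out=np.zeros((360,750,3),np.uint8);out[:,:380]=a;out[:280,385:745]=b
cv2.imwrite("pics/ae.png",out[:,:,::-1])
```

```text
[ 0.5514 -0.2805  0.057 ] [ 0.  -0.1 -3. ] 0.055983374677866744
```

View pics/ae.png

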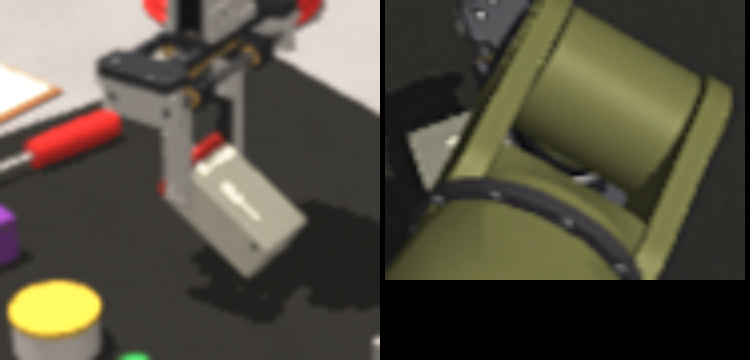

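The scene crop shows the spare pivoting in the pads, tilted about 45° with its cap up and its foot at crop (250,270) on or near the mat. Continue the arc.

arm_command(
  grip_force=4,
  increments=[
    {"slide":[-0.0035,0.01,0.0045],"yaw":0,"gripper":0.5},
    {"slide":[-0.007,0.02,0.008],"yaw":0,"gripper":0.5},
    {"slide":[-0.0118,0.034,0.01],"yaw":0,"gripper":0.5},
    {"slide":[-0.0167,0.0486,0.01],"yaw":0,"gripper":0.5},
    {"slide":[-0.0195,0.056,0.0085],"yaw":0,"gripper":0.5},
    {"slide":[-0.0215,0.063,0.0065],"yaw":0,"gripper":0.5},
    {"slide":[-0.0215,0.063,0.005],"yaw":0,"gripper":0.5},
    {"slide":[-0.0215,0.063,0.005],"yaw":0,"gripper":0.5},
  ],
)

```text
time_s: 11.15
ee_pos: [0.5299, -0.2183, 0.0614]
eef_rot: [-3.142, 0.0, 1.901]
force: [-0.5, -0.2, -2.1]
grip_width: 0.056
```

Run:
```python
from h import *
o=readout.get_obs();print(o["ee_pos"].round(4),o["force"].round(1),o["moment"].round(2),o["grip_width"])
S=cam("scene")
cv2.imwrite("pics/af.png",cv2.resize(S[0][120:220,260:360],None,fx=5,fy=5,interpolation=2)[:,:,::-1])
```

```text
[ 0.5299 -0.2183  0.0614] [-0.5 -0.2 -2.1] [-0.02 -0.13  0.03] 0.05600125601122647
```

View pics/af.png

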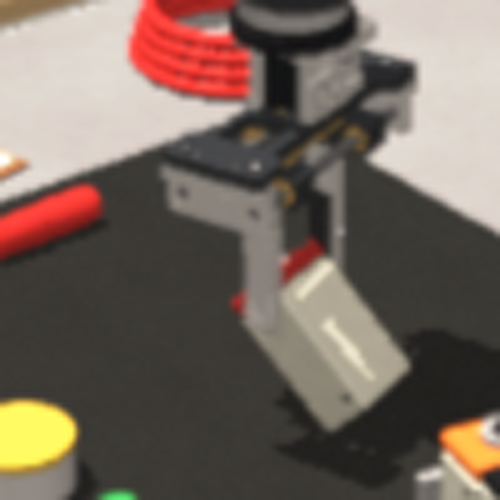

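The tilt stalls at about 55° because torsional friction in the pads holds it, and the foot at crop (335,430) only grazes the mat. I'll loosen to 3 N, lift slightly, then accelerate forward so it swings further.

arm_command(
  grip_force=3,
  increments=[
    {"slide":[0,0,0.012],"yaw":0,"gripper":0.5},
    {"slide":[0.005,-0.015,0.025],"yaw":0,"gripper":0.5},
    {"slide":[0.013,-0.038,0.025],"yaw":0,"gripper":0.5},
    {"slide":[0.017,-0.05,0.025],"yaw":0,"gripper":0.5},
    {"slide":[0.017,-0.05,0.025],"yaw":0,"gripper":0.5},
    {"slide":[0,0.0,0.025],"yaw":0,"gripper":0.5},
    {"slide":[-0.008,0.025,0.025],"yaw":0,"gripper":0.5},
    {"slide":[-0.008,0.025,0.025],"yaw":0,"gripper":0.5},
  ],
)

```text
time_s: 12.2
ee_pos: [0.5213, -0.1911, 0.0867]
eef_rot: [-3.141, -0.001, 1.903]
force: [0.5, 0.1, -2.0]
grip_width: 0.0558
```

```bash
cat >> h.py <<'E'
def spare_angle(S,save=None,roi=(255,90,370,230)):
    bl=blobs(S,"white",roi); x0,y0,x1,y1=roi
    if save: cv2.imwrite("pics/"+save,cv2.resize(S[0][y0:y1,x0:x1],None,fx=4,fy=4,interpolation=2)[:,:,::-1])
E
python3 - <<'E'
from h import *
o=readout.get_obs();print(o["ee_pos"].round(4),o["force"].round(1),o["moment"].round(3),o["grip_width"])
S=cam("scene"); spare_angle(S,"ag.png")
E
```

```text
[ 0.5213 -0.1911  0.0867] [ 0.5  0.1 -2. ] [-0.067 -0.128  0.057] 0.0557867116118422
```

View pics/ag.png

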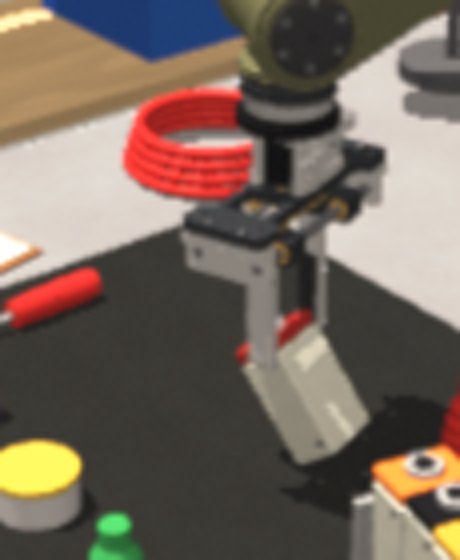

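The spare is now at about 65° (foot at crop (335,455)). Shaking with the gravity bias works, so I'll repeat it.

arm_command(
  grip_force=3,
  increments=[
    {"slide":[0.016,-0.047,0],"yaw":0,"gripper":0.5},
    {"slide":[0,0,0],"yaw":0,"gripper":0.5},
    {"slide":[0.016,-0.047,0],"yaw":0,"gripper":0.5},
    {"slide":[0,0,0],"yaw":0,"gripper":0.5},
    {"slide":[0.016,-0.047,0],"yaw":0,"gripper":0.5},
    {"slide":[0,0,0],"yaw":0,"gripper":0.5},
    {"slide":[0.016,-0.047,0],"yaw":0,"gripper":0.5},
    {"slide":[0.016,-0.047,0],"yaw":0,"gripper":0.5},
  ],
)

```text
time_s: 13.25
ee_pos: [0.5383, -0.2426, 0.0864]
eef_rot: [3.141, 0.001, 1.899]
force: [0.1, -0.4, -2.1]
grip_width: 0.0555
```

Run:
```python
from h import *
o=readout.get_obs();p=o["ee_pos"];print(p.round(4),o["force"].round(1),o["moment"].round(3),o["grip_width"])
S=cam("scene"); 
G=p+[0,0,.019]; l=np.array([.3246,-.9458,0]); w=np.array([.9458,.3246,0])
# predicted far corner pixels on the near (+w) side face for angles
for th in (55,65,75,90):
    t=np.radians(th); a=l*np.cos(t)+np.array([0,0,1])*np.sin(t); n=-l*np.sin(t)+np.array([0,0,1])*np.cos(t)
    print(th,[proj(S,G+w*.028-a*.084+n*k).round(1).tolist() for k in(-.024,.016)], proj(S,G-w*.028-a*.084+n*.016).round(1))
x,y=proj(S,G).astype(int)
roi=(x-35,y-30,x+50,y+60)
for a,c,m in blobs(S,"white",roi)[:3]:
    cn=cv2.findContours(m,0,2)[0][0];print(a,c,cv2.approxPolyDP(cn,2,True).reshape(-1,2).tolist())
g=cv2.cvtColor(S[0],cv2.COLOR_RGB2HSV); m=((g[:,:,2]>95)&(g[:,:,1]<70)).astype(np.uint8)[y-20:y+60,x-30:x+45]
n,lb,st,ce=cv2.connectedComponentsWithStats(m)
for i in np.argsort(-st[1:,4])[:2]+1:
    cn=cv2.findContours((lb==i).astype(np.uint8),0,2)[0][0]; print(st[i,4],(cv2.approxPolyDP(cn,1.5,True).reshape(-1,2)+[x-30,y-20]).tolist())
```

```text
[ 0.5383 -0.2426  0.0864] [ 0.1 -0.4 -2.1] [-0.114 -0.105 -0.024] 0.05548464019839854
55 [[313.8, 196.8], [322.8, 193.5]] [332.4 185.3]
65 [[309.8, 196.4], [319.7, 195.2]] [329.3 187. ]
75 [[305.7, 195.3], [316.1, 196.1]] [325.8 187.9]
90 [[299.7, 192.4], [310.4, 196.0]] [320.1 188. ]
707 [344.6 147.4] [[321, 142], [321, 145], [359, 166], [359, 137], [330, 137], [327, 141]]
339 [308.8 183.8] [[318, 169], [307, 181], [303, 176], [303, 170], [300, 174], [303, 196], [306, 198], [310, 195], [312, 198], [317, 187], [314, 184], [317, 180], [315, 177], [319, 177]]
183 [280.1 144.8] [[275, 137], [275, 154], [288, 151], [284, 143], [287, 137]]
938 [[280, 147], [280, 153], [286, 151], [301, 157], [301, 167], [303, 170], [299, 175], [302, 197], [308, 199], [315, 198], [321, 192], [319, 173], [321, 147], [316, 147], [320, 152], [320, 167], [310, 175], [308, 174], [308, 169], [312, 165], [307, 163], [308, 152], [306, 147]]
282 [[324, 147], [354, 163], [354, 147]]
```

The corners fit a tilt of about 85°, with a few mm of slip. Lower to the mat so the foot squares, release, and grip again lower down.

arm_command(
  grip_force=3,
  increments=[
    {"slide":[0,0,-0.006],"yaw":0,"gripper":0.5},
    {"slide":[0,0,-0.012],"yaw":0,"gripper":0.5},
    {"slide":[0,0,-0.016],"yaw":0,"gripper":0.5},
    {"slide":[0,0,-0.019],"yaw":0,"gripper":0.5},
    {"slide":[0,0,-0.022],"yaw":0,"gripper":0.5},
    {"slide":[0,0,-0.024],"yaw":0,"gripper":0.5},
    {"slide":[0,0,-0.024],"yaw":0,"gripper":0.5},
  ],
)

```text
time_s: 14.18
ee_pos: [0.5378, -0.24, 0.0621]
eef_rot: [3.142, -0.0, 1.901]
force: [0.4, -1.5, -1.8]
grip_width: 0.0563
```

```bash
cat >> h.py <<'E'
def corners():
    o=readout.get_obs();p=o["ee_pos"];print(p.round(4),o["force"].round(1),o["moment"].round(3),o["grip_width"].round(4))
    S=cam("scene");x,y=proj(S,p+[0,0,.019]).astype(int)
    g=cv2.cvtColor(S[0],cv2.COLOR_RGB2HSV); m=((g[:,:,2]>95)&(g[:,:,1]<70)).astype(np.uint8)[y-20:y+60,x-30:x+45]
    n,lb,st,ce=cv2.connectedComponentsWithStats(m); i=np.argmax(st[1:,4])+1
    cn=cv2.findContours((lb==i).astype(np.uint8),0,2)[0][0]; print(st[i,4],(cv2.approxPolyDP(cn,1.5,True).reshape(-1,2)+[x-30,y-20]).tolist())
    l=np.array([.3246,-.9458,0]); w=np.array([.9458,.3246,0]);G=p.copy();G[2]=0
    print("upright foot",[proj(S,G+w*.028+l*k).round(1).tolist() for k in(.02,-.02)],proj(S,G-w*.028-l*.02).round(1))
E
python3 -c "from h import *; corners()"
```

```text
Traceback (most recent call last):
  File "h.py", line 33, in corners
    o=readout.get_obs();p=o["ee_pos"];print(p.round(4),o["force"].round(1),o["moment"].round(3),o["grip_width"].round(4))
                                                                                                ^^^^^^^^^^^^^^^^^^^^^
AttributeError: 'float' object has no attribute 'round'
```

```bash
sed -i 's/o\["grip_width"\].round(4)/round(o["grip_width"],4)/' h.py; python3 -c "from h import *; corners()"
```

```text
[ 0.5378 -0.24    0.0621] [ 0.4 -1.5 -1.8] [-0.174 -0.058 -0.047] 0.0563
790 [[287, 154], [287, 159], [302, 164], [303, 198], [314, 201], [322, 193], [322, 170], [312, 178], [308, 172], [314, 170], [315, 167], [312, 168], [309, 165], [307, 158], [309, 156]]
upright foot [[301.5, 198.8], [312.2, 202.5]] [321.8 194.3]
```

The foot corners are within about 1.5 px of upright on the mat. Press 3 mm more, release, then grip again at 0.07 m height.

arm_command(
  grip_force=3,
  increments=[
    {"slide":[0,0,-0.002],"yaw":0,"gripper":0.5},
    {"slide":[0,0,-0.004],"yaw":0,"gripper":0.5},
    {"slide":[0,0,-0.004],"yaw":0,"gripper":0.62},
    {"slide":[0,0,-0.004],"yaw":0,"gripper":0.72},
    {"slide":[0,0,-0.004],"yaw":0,"gripper":0.8},
    {"slide":[0,0,-0.009],"yaw":0,"gripper":0.8},
    {"slide":[0,0,-0.012],"yaw":0,"gripper":0.8},
    {"slide":[0,0,-0.012],"yaw":0,"gripper":0.8},
  ],
)

```text
time_s: 15.22
ee_pos: [0.5376, -0.24, 0.05]
eef_rot: [-3.141, -0.001, 1.901]
force: [-0.3, 0.5, 0.3]
grip_width: 0.0755
```

Run:
```python
from h import *
corners()
S=cam("scene"); T=cam("top")
a=cv2.resize(S[0][120:220,255:355],None,fx=4,fy=4,interpolation=2);b=cv2.resize(T[0][170:270,310:410],None,fx=3.8,fy=3.8)
out=np.zeros((400,790,3),np.uint8);out[:,:400]=a;out[:380,405:785]=b
cv2.imwrite("pics/ah.png",out[:,:,::-1])
```

```text
[ 0.5376 -0.24    0.05  ] [-0.3  0.5  0.3] [-0.071 -0.099 -0.043] 0.0755
802 [[286, 157], [288, 163], [300, 167], [303, 198], [314, 201], [322, 193], [323, 157], [317, 157], [322, 160], [321, 166], [323, 169], [313, 178], [307, 175], [306, 168], [308, 167], [312, 170], [316, 168], [315, 166], [308, 166], [307, 159], [301, 160], [294, 157]]
upright foot [[301.6, 198.8], [312.2, 202.5]] [321.8 194.3]
```

View pics/ah.png

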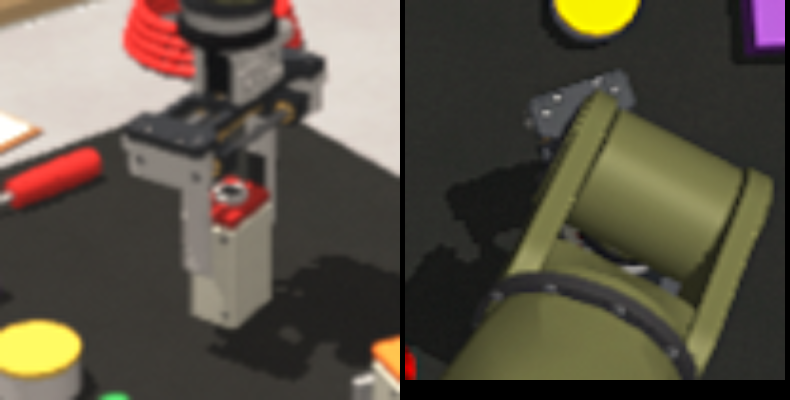

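The spare stands upright on the mat, cap up at crop (235,195), between the fingers. Grip firmly and lift.

arm_command(
  grip_force=20,
  increments=[
    {"slide":[0,0,0],"yaw":0,"gripper":0.5},
    {"slide":[0,0,0],"yaw":0,"gripper":0.5},
    {"slide":[0,0,0],"yaw":0,"gripper":0.5},
    {"slide":[0,0,0.01],"yaw":0,"gripper":0.5},
    {"slide":[0,0,0.04],"yaw":0,"gripper":0.5},
    {"slide":[0,0,0.09],"yaw":0,"gripper":0.5},
    {"slide":[0,0,0.13],"yaw":0,"gripper":0.5},
    {"slide":[0,0,0.155],"yaw":0,"gripper":0.5},
  ],
)

```text
time_s: 16.38
ee_pos: [0.538, -0.2402, 0.2082]
eef_rot: [3.14, 0.002, 1.901]
force: [0.1, -0.1, -2.9]
grip_width: 0.0558
```

arm_command(
  grip_force=20,
  increments=[
    {"slide":[0.006,0.035,0],"yaw":0,"gripper":0.5},
    {"slide":[0.013,0.08,0],"yaw":-0.1,"gripper":0.5},
    {"slide":[0.022,0.13,0],"yaw":-0.2,"gripper":0.5},
    {"slide":[0.03,0.18,0],"yaw":-0.3,"gripper":0.5},
    {"slide":[0.039,0.23,0],"yaw":-0.4,"gripper":0.5},
    {"slide":[0.047,0.28,0],"yaw":-0.5,"gripper":0.5},
    {"slide":[0.056,0.33,0],"yaw":-0.554,"gripper":0.5},
    {"slide":[0.062,0.37,0],"yaw":-0.554,"gripper":0.5},
  ],
)

```text
time_s: 17.38
ee_pos: [0.5997, 0.1319, 0.2059]
eef_rot: [3.142, -0.0, 1.347]
force: [0.3, 0.1, -3.4]
grip_width: 0.056
```

arm_command(
  grip_force=20,
  increments=[
    {"slide":[0.008,0.045,0],"yaw":0,"gripper":0.5},
    {"slide":[0.014,0.078,0],"yaw":0,"gripper":0.5},
    {"slide":[0.014,0.079,-0.01],"yaw":0,"gripper":0.5},
    {"slide":[0.014,0.079,-0.025],"yaw":0,"gripper":0.5},
    {"slide":[0.014,0.079,-0.035],"yaw":0,"gripper":0.5},
    {"slide":[0.014,0.079,-0.035],"yaw":0,"gripper":0.5},
  ],
)

```text
time_s: 18.12
ee_pos: [0.6135, 0.208, 0.1695]
eef_rot: [-3.14, 0.001, 1.346]
force: [0.7, 0.4, -2.4]
grip_width: 0.0556
```

Run:
```python
from h import *
o=readout.get_obs();p=o["ee_pos"];print(p.round(4),o["eef_rot"].round(3),o["force"].round(1))
S=cam("scene"); 
x0,y0=345,165
a=cv2.resize(S[0][y0:y0+145,x0:x0+110],None,fx=4,fy=4,interpolation=2)
u=np.array([.2209,.9753,0]);v=np.array([.9753,-.2209,0])
f=p.copy();f[2]-=.05
pts={}
for a_ in(-.028,.028):
    for b in(-.02,.02):
        q=proj(S,f+v*a_+u*b);pts[(a_,b)]=q.round(1)
        cv2.circle(a,tuple(((q-[x0,y0]+.5)*4).astype(int)),3,(255,0,255),1)
        R=np.array([.603,.166,.106]);q=proj(S,R+v*a_+u*b)
        cv2.circle(a,tuple(((q-[x0,y0]+.5)*4).astype(int)),3,(0,255,255),1)
print(pts)
cv2.imwrite("pics/ai.png",a[:,:,::-1])
```

```text
[0.6135 0.208  0.1695] [-3.140e+00  1.000e-03  1.346e+00] [ 0.7  0.4 -2.4]
{(-0.028, -0.02): array([408.4, 237. ]), (-0.028, 0.02): array([418.3, 246.4]), (0.028, -0.02): array([388.6, 243.5]), (0.028, 0.02): array([398.2, 253.2])}
```

View pics/ai.png

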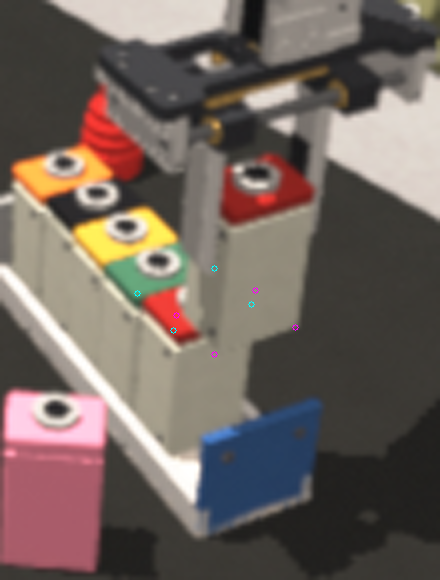

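The spare hangs upright above the slot, with its foot corners at crop (222,348) and (300,327), within 2 px of the forecast. The tool is 3.5 mm short along the row, so correct that and lower.

arm_command(
  grip_force=20,
  increments=[
    {"slide":[0.001,0.0035,0],"yaw":0,"gripper":0.5},
    {"slide":[0.001,0.0035,0],"yaw":0,"gripper":0.5},
    {"slide":[0.001,0.0035,-0.008],"yaw":0,"gripper":0.5},
  ],
)

```text
time_s: 18.55
ee_pos: [0.6151, 0.2125, 0.1629]
eef_rot: [3.14, -0.001, 1.347]
force: [-0.1, -0.4, -3.4]
grip_width: 0.0559
```

arm_command(
  grip_force=20,
  increments=[
    {"slide":[0,0,-0.006],"yaw":0,"gripper":0.5},
    {"slide":[0,0,-0.012],"yaw":0,"gripper":0.5},
    {"slide":[0,0,-0.018],"yaw":0,"gripper":0.5},
    {"slide":[0,0,-0.024],"yaw":0,"gripper":0.5},
    {"slide":[0,0,-0.03],"yaw":0,"gripper":0.5},
    {"slide":[0,0,-0.036],"yaw":0,"gripper":0.5},
  ],
)

```text
time_s: 19.3
ee_pos: [0.6148, 0.2124, 0.1261]
eef_rot: [-3.142, 0.0, 1.347]
force: [-1.1, 0.0, -2.1]
grip_width: 0.0558
```

arm_command(
  grip_force=20,
  increments=[
    {"slide":[0,0,-0.006],"yaw":0,"gripper":0.5},
    {"slide":[0,0,-0.013],"yaw":0,"gripper":0.5},
    {"slide":[0,0,-0.02],"yaw":0,"gripper":0.5},
    {"slide":[0,0,-0.027],"yaw":0,"gripper":0.5},
    {"slide":[0,0,-0.034],"yaw":0,"gripper":0.5},
    {"slide":[0,0,-0.04],"yaw":0,"gripper":0.5},
    {"slide":[0,0,-0.044],"yaw":0,"gripper":0.5},
  ],
)

```text
time_s: 20.18
ee_pos: [0.6148, 0.2124, 0.082]
eef_rot: [-3.141, 0.0, 1.347]
force: [0.1, 1.0, -2.0]
grip_width: 0.0557
```

arm_command(
  grip_force=20,
  increments=[
    {"slide":[0,0,-0.005],"yaw":0,"gripper":0.5},
    {"slide":[0,0,-0.01],"yaw":0,"gripper":0.5},
    {"slide":[0,0,-0.014],"yaw":0,"gripper":0.5},
    {"slide":[0,0,-0.017],"yaw":0,"gripper":0.5},
    {"slide":[0,0,-0.02],"yaw":0,"gripper":0.5},
  ],
)

```text
time_s: 20.8
ee_pos: [0.6148, 0.2124, 0.0623]
eef_rot: [3.142, -0.0, 1.347]
force: [-0.6, 0.4, -2.1]
grip_width: 0.056
```

Below the rails with no contact. Last few mm, slowly.

arm_command(
  grip_force=20,
  increments=[
    {"slide":[0,0,-0.002],"yaw":0,"gripper":0.5},
    {"slide":[0,0,-0.003],"yaw":0,"gripper":0.5},
    {"slide":[0,0,-0.004],"yaw":0,"gripper":0.5},
    {"slide":[0,0,-0.005],"yaw":0,"gripper":0.5},
    {"slide":[0,0,-0.005],"yaw":0,"gripper":0.5},
  ],
)

```text
time_s: 21.42
ee_pos: [0.6148, 0.2124, 0.0574]
eef_rot: [-3.142, 0.0, 1.347]
force: [0.9, -0.3, -3.6]
grip_width: 0.0556
```

arm_command(
  grip_force=20,
  increments=[
    {"slide":[0,0,-0.0005],"yaw":0,"gripper":0.5},
    {"slide":[0,0,-0.001],"yaw":0,"gripper":0.5},
    {"slide":[0,0,-0.0015],"yaw":0,"gripper":0.5},
    {"slide":[0,0,-0.0015],"yaw":0,"gripper":0.5},
  ],
)

```text
time_s: 21.92
ee_pos: [0.615, 0.2125, 0.0565]
eef_rot: [3.141, -0.0, 1.347]
force: [-1.9, -1.4, 5.4]
grip_width: 0.0558
```

Foot contact: Fz went from -2.5 to +5.4 N at foot height of about 6 mm. Release and retreat.

arm_command(
  grip_force=3,
  increments=[
    {"slide":[0,0,0.001],"yaw":0,"gripper":0.5},
    {"slide":[0,0,0.001],"yaw":0,"gripper":0.65},
    {"slide":[0,0,0.001],"yaw":0,"gripper":0.8},
    {"slide":[0,0,0.001],"yaw":0,"gripper":1},
    {"slide":[0,0,0.001],"yaw":0,"gripper":1},
    {"slide":[0,0,0.03],"yaw":0,"gripper":1},
    {"slide":[0,0,0.085],"yaw":0,"gripper":1},
    {"slide":[0,0,0.14],"yaw":0,"gripper":1},
  ],
)

```text
time_s: 22.92
ee_pos: [0.6146, 0.2123, 0.1975]
eef_rot: [-3.141, 0.0, 1.347]
force: [-0.1, 1.1, -0.2]
grip_width: 0.0945
```

arm_command(
  grip_force=3,
  increments=[
    {"slide":[0,0,0.05],"yaw":0,"gripper":1},
    {"slide":[-0.03,-0.05,0.06],"yaw":0,"gripper":1},
    {"slide":[-0.06,-0.1,0.06],"yaw":0,"gripper":1},
    {"slide":[-0.09,-0.15,0.06],"yaw":0,"gripper":1},
    {"slide":[-0.12,-0.2,0.06],"yaw":0,"gripper":1},
    {"slide":[-0.15,-0.25,0.06],"yaw":0,"gripper":1},
    {"slide":[-0.18,-0.3,0.06],"yaw":0,"gripper":1},
    {"slide":[-0.21,-0.35,0.06],"yaw":0,"gripper":1},
  ],
)

```text
time_s: 23.92
ee_pos: [0.4036, -0.1389, 0.2562]
eef_rot: [3.141, 0.0, 1.347]
force: [0.7, 0.1, 0.1]
grip_width: 0.0939
```

Run:
```python
from h import *
print(readout.get_obs()["ee_pos"].round(3))
S=cam("scene","s9.png");T=cam("top","t9.png")
a=cv2.resize(S[0][180:310,335:435],None,fx=4,fy=4,interpolation=2);b=cv2.resize(T[0][140:250,175:295],None,fx=3.2,fy=3.2,interpolation=2)
c=cv2.resize(T[0][120:300],None,fx=.6,fy=.6)
out=np.zeros((520,790,3),np.uint8);out[:,:400]=a;out[:352,404:788]=b;out[370:478,404:788]=c
cv2.imwrite("pics/aj.png",out[:,:,::-1])
```

```text
[ 0.404 -0.139  0.256]
```

View pics/aj.png

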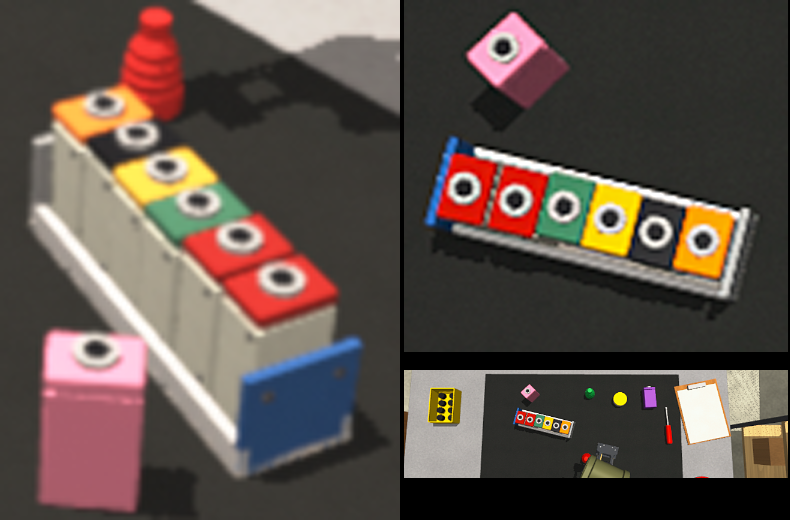

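Both views show all six modules upright and level, with the spare between red and the blue plate and the bystanders undisturbed. Last, a two-view height check, then hand in.

Run:
```python
from h import *
T=cam("top");S=cam("scene")
print("spare",tri(T,(193.5,198.5),S,(405.3,249)));print("red",tri(T,(209.9,202.4),S,(395,239)))
print(job.hand_in())
```

```text
spare (array([0.61213627, 0.21251617, 0.10943709]), np.float64(0.00217071410692351))
red (array([0.60159294, 0.16907967, 0.10770614]), np.float64(0.0027663704097821043))
the job is handed in; nothing more can be done
None
```

The spare red-capped module now stands in the rack, cap up, between the original red module and the blue end plate. I handed the job in at about 24 s of robot time (limit 72 s); it gave no verdict.

- **Making room:** I gripped the red module across its width and slid all five to the grey end. They packed tight at about 10 N, and none was lifted out.
- **Standing the spare up:** the tool cannot tilt, so I gripped the spare by its cap end and let it pivot between the pads. It stalled at about 55°, so I loosened the grip to 3 N and shook it gently until it was nearly upright. I then set it on the mat, gripped it again lower down and lowered it into the slot. It touched the rack floor gently, at roughly 8 N.

**Last checks:**
- All six caps look level and upright in both views. The spare has about 4 mm to red by the measured centres.
- The two-view height of the socket tops was 109 mm for the spare and 108 mm for red, against 111 mm nominal. The earlier triangulations read low in the same way, by 3–5 mm.
- In the last view the boots, tin and screwdriver, and the pink and purple modules, look undisturbed. I judged that by eye and did not measure it.

**One disagreement:** the scene camera placed parts about 5 mm off across the row compared with the tool position. I went by the top view and the grip instead, and the fit went in without binding.

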